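Load the long clamp block into the corner of the tilted gluing plate

ROBOT

A 7-joint arm with a two-finger parallel gripper is mounted at the origin on a cart in front of the work surface, level with it; the furniture and walls round the work are solid. World frame = base frame: x ahead of the robot, y to its left, z up, the work surface at z = 0. Lengths are in m, angles in rad, forces in N, time in s.
With the tool pointing down it reaches from about 0.4 to 0.85 m from the base axis. Payload 10.4 kg.
Tool frame: the origin (TCP) lies at the very end of the fingers, on their centre line; the grasp point (between the pads) lies 19 mm behind it; z points along the fingers, y is the line along which they close (so a half turn about z gives the same grasp; the last joint's range is limited). The gripper opens to 85 mm and grips with 20 to 120 N. Pads are 22 mm wide; open, the fingers measure 114 mm over their backs; the gripper's body (76 mm by 85 mm) begins 54 mm behind the grasp point. The pads swing forward as they close: fully open they stand 13 mm farther back than shut.
Start: joints at [-1.193, 0.332, -0.065, 1.46, 0.022, 1.35, -0.088], TCP at [0.244, 0.575, 0.231] pointing down, gripper open.
Joint ranges: [-2.6, 2.6], [-0.5, 2.12], [-1.47, 1.34], [0.16, 2.42], [-1.27, 4.41], [0.06, 2.06], [-2.6, 2.6]. Speed limits (rad/s): [2.22, 2.22, 2.79, 2.79, 3.14, 3.14, 3.14].

INTERFACE

Orientations are given as a rotation vector (axis times angle).
In Python, from workcell import robot gives the robot as it stands. The module is installed in compiled form; this text tells all that it offers.
- The arm moves only by the tool move_arm, never from a script. Its argument "targets" is a list that holds one entry, the list of rows, each a list of 7 numbers: the opening, from 0 (shut) to 1 (fully open), then the shift along the tool's x, y, z in mm, then the turn, a rotation vector about the tool's x, y, z in degrees. A call has 1 to 12 rows; each row shifts and turns the commanded pose from where the row before left it, along the tool's axes as they then stand; what a row does not reach is not made up. A row lasts 1/10 s, in which the tool goes at most 50 mm and 8.59 degrees, less where a joint would pass 70% of its speed; a pose out of reach is approached as far as the arm can. A call with a gripper value outside its range is refused whole. The fingers move at their own pace and stop on an object; the grip force is fixed at half the most. Time passes only in rows, so rows that do not move let the fingers close. It gives the time, the measured TCP pose, the force, the opening and the grip force at its end, in the units of the state.
- robot.sense(): the state, without advancing time (a new reading comes with each control period).
- robot.snapshot(name): name is "side" or "top" or "wrist"; returns a dict with "frame" (480x640x3 uint8, blue, green, red), "K" (3x3 intrinsics, pixels), "R" (3x3) and "t" (3): a world point X has camera coordinates R X + t; the wrist camera has in their place "hand_eye" (4x4, takes a point from camera to tool coordinates, whose origin is the TCP and whose axes are the flange's). Camera axes: x right, y down, z forward; pixel columns grow to the right and rows downward; lengths in m; the calibration is good to about 2 mm. A picture is of the moment at which its call begins: read the wrist's pose just before it. There is no depth.
- robot.close_job(): hands the job in; it is judged then, once.
Trained networks look in the newest picture that a camera, given by its name, has taken for a name from the list of things; names that differ only in an ending like _2 or _b are one class to them, and where a whole thing is asked for, a point or a joint stands for the part that bears it (a point fixed in the world has none). Each returns a list of dicts, best first, with "conf" (0 to 1); they miss things now and then, are a little off and sometimes report something else, mostly with a low value. They report only what shows in the picture. A call takes as long as a camera call. They do not tell look-alikes from the thing itself.
- robot.spot_in(camera, name): "location" ([column, row] in pixels, amid what is visible of it).
The state is a dict: "clock": time; "joint_positions": joint angles; "joint_velocities": joint speeds; "tau": joint torques, N m; "tcp_pos": TCP position; "tool_rot": TCP orientation; "contact_force": force on the tool from outside, world axes, zero at the start; "torque": the same for the moment, N m; "width": finger opening in m; "grip_force": force on a finger pad.
Only numpy, scipy, OpenCV 4.12 (cv2) and the standard library are available. Lean on these libraries where they do the work, as an engineer would, in place of code of your own. Each camera call takes 0.05 s, during which the arm holds its last target. There are 200 camera calls.

TASK

Load the long aluminium clamp block (the one with two screws) on the tilted gluing plate, its long side parallel to the plate's front fence: set it down near the middle of the plate, well short of the fences, and let go, so that it slides down by itself until it rests against both fences in the low corner. Do not drop it from a height or push it home, and leave the short clamp block where it is.

Things in the scene. Friction and masses are not known exactly. Their poses are not given: they have to be found in the camera images.
- long_block: The block to load: plain aluminium clamp block, 44 mm (its x) by 84 mm (its y) by 30 mm high, about 0.3 kg, lying flat on the black bench mat (4 mm thick), with a dark slit line along y and two dark socket screw heads on top (13 mm wide, 4.5 mm proud, 7 mm to -x of the middle, 27 mm either side of it along y). Origin: centre of its underside; z up.
- short_block: A similar plain aluminium clamp block that is not wanted: 44 mm (its x) by 46 mm (its y) by 30 mm high, on the same mat, with only one screw head on top. Must stay where it is. Origin: centre of its underside; z up.
- middle (a point): Centre of the upper face of the tilted plate (170 mm along x, 190 mm along y) of a fixed gluing stand. Axes: z square to the face, x and y along its edges. Tilted 22 degrees, the corner at -x, -y lowest; face 18 mm (low corner) to 114 mm (high corner) over the bench. Grey, slippery: a metal block let go anywhere on it slides into the low corner by itself. The stand is as wide as the plate.
- home (a point): Where the centre of the long block's underside lies when seated: on the plate's face, 53 mm to -x and 43 mm to -y of point middle, same axes. Two dark steel fences, 10 mm thick and 14 mm high above the face, stand along the plate's low edges: the front fence runs along y, inner face 22 mm to -x of this point; the side fence runs along x, inner face 42 mm to -y of it.
There are look-alikes about, which are no part of the job. What is shaped like the long_block but yellow is not meant.

How it is judged:
By the outcome, as a careful person would: the job done as asked, in the order asked, and still so for the second after the job is handed in, with the robot touching nothing.
It also fails if it takes over 38 s, if anything falls off the work surface, if the arm or the gripper's body presses on something with over 40 N, if the wrist force passes 120 N, or if a joint passes its speed limit or range.

## Working session

There is one attempt and no reset: what is moved stays moved. The work goes in short steps, Python scripts to look and compute and a tool call to move; the robot and the scene stay as the last step left them, time stands still between calls to the robot, and variables do not carry over. Pictures are saved under pics/ and viewed, at most 10 in all, crops included, and the job is handed in when it is done.

Besides the shell and the picture viewer there is one more tool, called after "Emit:" as name(argument=value, ...) on one line, values as JSON. move_arm: Moves the arm, as the interface text tells. Its arguments: {"type":"object","properties":{"targets":{"type":"array","items":{"type":"array","items":{"type":"array","items":{"type":"number"}}}}},"required":["targets"]}

```bash
mkdir -p pics; python3 - <<'E'
from workcell import robot
import cv2,numpy as np
s=robot.sense();print(s['clock'],s['tcp_pos'],s['tool_rot'],s['width'])
ims=[]
for c in("side","top"):
    d=robot.snapshot(c);cv2.imwrite(f"pics/{c}0.png",d['frame']);np.savez(f"{c}.npz",**d)
    for n in("long_block","short_block","middle","home"):
        try: print(c,n,[(np.round(x['location']),round(x['conf'],2)) for x in robot.spot_in(c,n)])
        except Exception as e: print(c,n,e)
    print(d['K'],d['R'],d['t'])
E
```

```text
0.0 [0.24369787 0.57510032 0.23047063] [-6.25372118e-01 -3.07844620e+00  2.32891364e-03] 0.0856105491624963
side long_block [(array([367., 254.]), 0.92), (array([191., 251.]), 0.58)]
side short_block [(array([427., 267.]), 0.73)]
side middle [(array([255., 205.]), 0.67)]
side home [(array([256., 212.]), 0.57)]
[[515.55364001   0.         326.44767829]
 [  0.         515.55364001 245.93589402]
 [  0.           0.           1.        ]] [[-0.50900624  0.86067168  0.01252659]
 [ 0.56857371  0.34711268 -0.7458128 ]
 [-0.64624809 -0.37250108 -0.6660378 ]] [ 0.27011265 -0.26698181  1.68860848]
top long_block [(array([453., 198.]), 0.61), (array([290., 296.]), 0.6)]
top short_block []
top middle [(array([428., 274.]), 0.69)]
top home [(array([428., 275.]), 0.86), (array([226., 307.]), 0.49)]
[[541.99724376   0.         327.97202467]
 [  0.         541.99724376 249.40933859]
 [  0.           0.           1.        ]] [[ 2.89693216e-04 -9.99966861e-01  8.13590429e-03]
 [-9.90272070e-01 -1.41893065e-03 -1.39137395e-01]
 [ 1.39144329e-01 -8.01645162e-03 -9.90239664e-01]] [-4.09898617e-04  5.80888164e-01  1.23626783e+00]
```

View pics/top0.png

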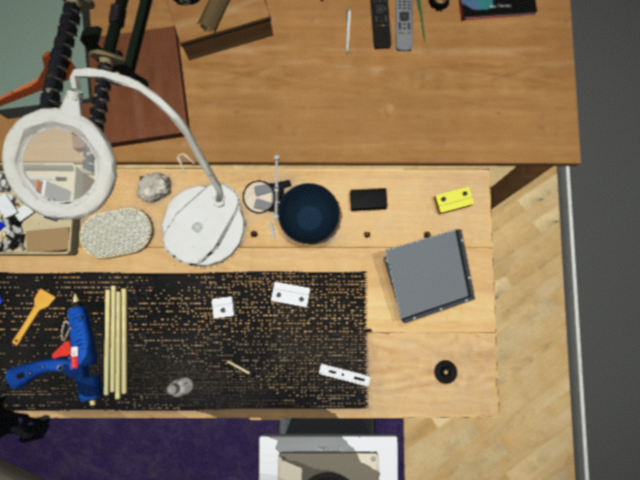

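View pics/side0.png

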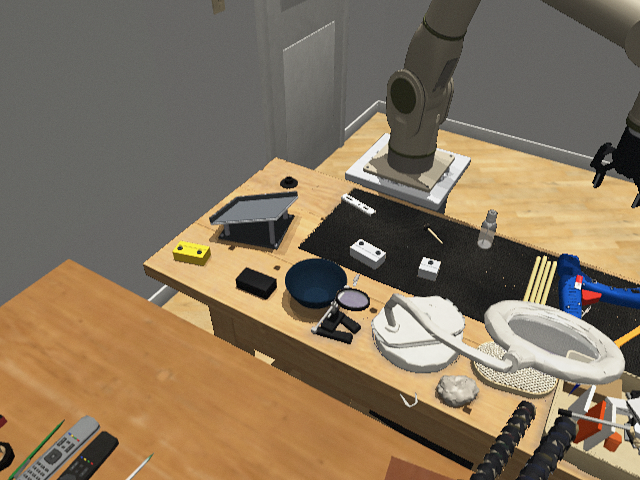

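```bash
python3 - <<'E'
import cv2,numpy as np
a=cv2.imread("pics/top0.png");b=cv2.imread("pics/side0.png")
A=cv2.resize(a[220:330,365:485],None,fx=3.3,fy=3.3,interpolation=2)
B=cv2.resize(a[265:330,200:330],None,fx=3,fy=3,interpolation=2)
C=cv2.resize(b[170:260,195:320],None,fx=3.15,fy=3.15,interpolation=2)
o=np.zeros((600,800,3),np.uint8)
for im,x,y in((A,0,0),(C,400,0),(B,0,370)):o[y:y+im.shape[0],x:x+im.shape[1]]=im
cv2.imwrite("pics/crop1.png",o)
E
```

```text
(no output)
```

View pics/crop1.png

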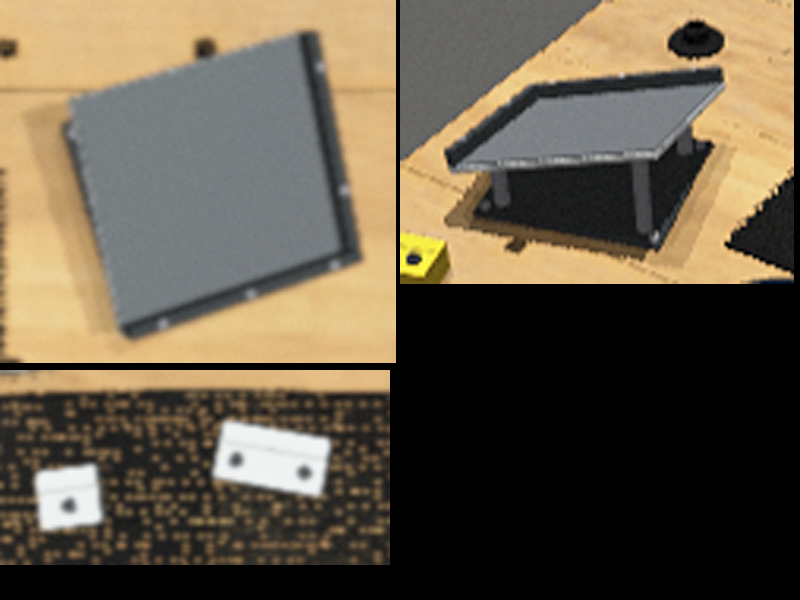

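Candidates (top view): white block with two screws and a slit at (290,296), white one-screw block at (222,307), yellow block at (453,198), thin white strip with three holes at (345,375). The crop shows that (290,296) is the long block: aluminium, slit line, two screws. The plate is at (428,274), with its dark fences on the right (-y) and lower (-x) edges.

```bash
cat > h.py <<'E'
import numpy as np
from scipy.spatial.transform import Rotation as Ro
from scipy.optimize import least_squares
def proj(d,X):
    c=np.asarray(X)@d['R'].T+d['t'];p=c@d['K'].T;return p[:,:2]/p[:,2:]
def ray(K,R,t,uv,z):
    o=-R.T@t;v=R.T@np.linalg.solve(K,[uv[0],uv[1],1]);return o+v*(z-o[2])/v[2]
def plateR(yaw,phi,tilt=np.radians(22)):
    # normal leans toward plate -x,-y : rotate about in-plane axis
    return Ro.from_euler('z',yaw).as_matrix()@Ro.from_rotvec(tilt*np.array([np.sin(phi),-np.cos(phi),0])).as_matrix()
def rows(p0,R0,p1,R1):
    "shift (mm) and turn (deg) in tool axes from pose0 to pose1"
    R0,R1=map(lambda r:Ro.from_rotvec(r).as_matrix() if np.ndim(r)==1 else r,(R0,R1))
    return np.round(R0.T@(np.array(p1)-p0)*1e3,1),np.round(np.degrees(Ro.from_matrix(R0.T@R1).as_rotvec()),1)
def toolR(z,y):
    z=z/np.linalg.norm(z);y=y-z*(y@z);y/=np.linalg.norm(y);return np.c_[np.cross(y,z),y,z]
E
python3 - <<'E'
from h import *
T=np.load('top.npz');S=np.load('side.npz')
s1,s2=[ray(T['K'],T['R'],T['t'],p,.0385) for p in((278.7,295),(301.7,299))]
dy=s1-s2;print('screws',s1,s2,'dist',np.linalg.norm(dy));yaw=np.arctan2(-dy[0],dy[1])
c=(s1+s2)/2+.007*np.array([np.cos(yaw),np.sin(yaw),0]);print('block',c,np.degrees(yaw))
Sh=ray(T['K'],T['R'],T['t'],(222,307),.034);print('short',Sh)
P=np.array([[.085,.095,0],[.085,-.095,.014],[-.085,-.095,.014],[-.085,.095,.014]])
ut=np.array([[386.8,250.3],[460.5,230],[474.1,298.8],[402.9,322.4]]);us=np.array([[276,219.2],[209.9,218.3],[237.2,196.3],[297.2,191.6]])
def W(v):return P@plateR(v[2],v[3]).T+[v[0],v[1],v[4]]
f=lambda v:np.r_[(proj(T,W(v))-ut).ravel(),(proj(S,W(v))-us).ravel()]
r=least_squares(f,[.5,-.22,.3,.78,.066],loss='soft_l1')
print(r.x,np.degrees(r.x[2:4]));print(np.round(r.fun.reshape(-1,2),1));print(plateR(*r.x[2:4]).round(3))
from workcell import robot
s=robot.sense();R0=Ro.from_rotvec(s['tool_rot']).as_matrix();print(R0.round(2))
# hover: TCP over block
for sg in(1,-1):
    R1=toolR(np.array([0,0,-1.]),sg*np.array([np.cos(yaw),np.sin(yaw),0]))
    print(rows(s['tcp_pos'],R0,[c[0],c[1],.20],R1))
E
```

```text
screws [0.4737265  0.11487415 0.0385    ] [0.46446897 0.06122598 0.0385    ] dist 0.05444104849195704
block [0.47599579 0.08685974 0.0385    ] -9.79054529948957
short [0.44597827 0.24688418 0.034     ]
[ 0.51799558 -0.23271544  0.26752334  0.78548371  0.06160912] [15.32795847 45.00490171]
[[-1.7 -0.4]
 [-0.1 -0.2]
 [-0.4  1.1]
 [ 0.2  1. ]
 [-0.5 -0.4]
 [-1.4 -0.1]
 [-0.4  0.5]
 [-0.1  0.1]]
[[ 0.939 -0.29  -0.185]
 [ 0.22   0.92  -0.326]
 [ 0.265  0.265  0.927]]
[[-0.92  0.39 -0.  ]
 [ 0.39  0.92  0.  ]
 [ 0.    0.   -1.  ]]
(array([-404.4, -359.3,   31.3]), array([ 0. , -0. , 76.8]))
(array([-404.4, -359.3,   31.3]), array([   0. ,    0. , -103.2]))
```

Emit:
move_arm(targets=[[[1,-33.7,-30,0,0,0,0],[1,-33.7,-30,0,0,0,0],[1,-33.7,-30,0,0,0,0],[1,-33.7,-30,0,0,0,0],[1,-33.7,-30,0,0,0,0],[1,-33.7,-30,0,0,0,0],[1,-33.7,-30,0,0,0,0],[1,-33.7,-30,0,0,0,0],[1,-33.7,-30,0,0,0,0],[1,-33.7,-30,0,0,0,0],[1,-33.7,-30,0,0,0,0],[1,-33.7,-30,0,0,0,0]]])

```text
clock: 1.7
tcp_pos: [0.4762, 0.0845, 0.2317]
tool_rot: [0.625, 3.078, 0.001]
contact_force: [0.6, 0.4, 0.4]
width: 0.0856
grip_force: 0.0
```

Emit:
move_arm(targets=[[[1,0,0,0,0,0,8.5],[1,0,0,0,0,0,8.5],[1,0,0,0,0,0,8.5],[1,0,0,0,0,0,8.5],[1,0,0,0,0,0,8.5],[1,0,0,0,0,0,8.5],[1,0,0,0,0,0,8.5],[1,0,0,0,0,0,8.5],[1,0,0,0,0,0,8.5],[1,0,0,0,0,0,0]]])

```text
clock: 2.7
tcp_pos: [0.4758, 0.0862, 0.2314]
tool_rot: [-2.4, -2.028, -0.001]
contact_force: [-0.3, 0.0, -0.3]
width: 0.0852
grip_force: 0.0
```

```bash
python3 - <<'E'
from workcell import robot
import cv2,numpy as np
s=robot.sense();d=robot.snapshot("wrist");cv2.imwrite("pics/w1.png",d['frame']);np.savez("w1.npz",p=s['tcp_pos'],r=s['tool_rot'],**d)
print(s['clock'],s['tcp_pos'],s['tool_rot'],s['joint_positions'],d['hand_eye'])
E
```

```text
2.7 [0.47575084 0.08623863 0.23141872] [-2.39969324e+00 -2.02751611e+00 -5.70141001e-04] [-6.39365383e-01  4.12288955e-03  3.69662749e-01  1.84032053e+00
 -1.74323143e-03  1.29711546e+00 -4.36972145e-01] [[ 1.69418481e-04 -9.50502605e-01 -3.10716542e-01  7.98493830e-02]
 [ 9.99999913e-01  2.79353581e-04 -3.09310340e-04  9.28307460e-05]
 [ 3.80800063e-04 -3.10716463e-01  9.50502569e-01 -1.42738348e-01]
 [ 0.00000000e+00  0.00000000e+00  0.00000000e+00  1.00000000e+00]]
```

View pics/w1.png

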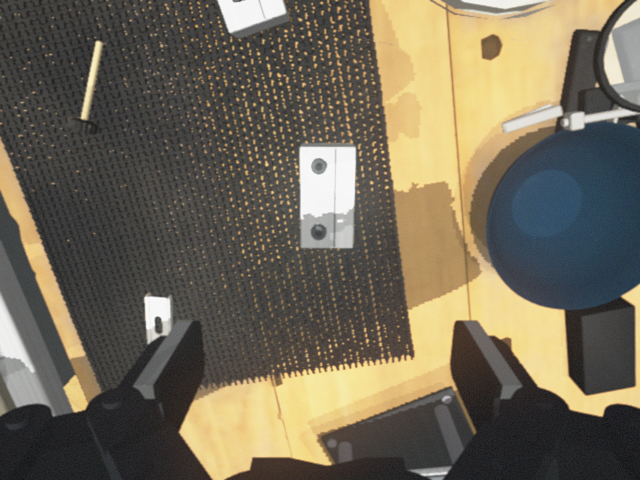

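The wrist view shows the long block with its screws at (319,166) and (319,232) and its slit to the right. It is well lined up with the fingers.

```bash
python3 - <<'E'
from h import *
d=np.load('w1.npz');H=d['hand_eye'];R0=Ro.from_rotvec(d['r']).as_matrix()
Rc=R0@H[:3,:3];o=R0@H[:3,3]+d['p']
s=[ray(d['K'],Rc.T,-Rc.T@o,p,.0385) for p in((319,166),(318.5,232))]
dy=s[0]-s[1];dist=np.linalg.norm(dy)
if dy[1]<0: dy=-dy
yaw=np.arctan2(-dy[0],dy[1]);c=(s[0]+s[1])/2+.007*np.array([np.cos(yaw),np.sin(yaw),0]);print(s,dist,c,np.degrees(yaw))
R1=toolR(np.array([0,0,-1.]),np.array([np.cos(yaw),np.sin(yaw),0]))
print(rows(d['p'],R0,[c[0],c[1],.010],R1))
E
```

```text
[array([0.47456421, 0.11727222, 0.0385    ]), array([0.46488517, 0.06440536, 0.0385    ])] 0.05374559473708744 [0.47661024 0.08957816 0.0385    ] -10.37500018482154
(array([3.400e+00, 2.000e-01, 2.214e+02]), array([ 0. , -0. ,  0.8]))
```

Emit:
move_arm(targets=[[[1,3.4,0.2,40,0,0,0.8],[1,0,0,45,0,0,0],[1,0,0,45,0,0,0],[1,0,0,40,0,0,0],[1,0,0,30,0,0,0],[1,0,0,15,0,0,0],[1,0,0,9.4,0,0,0],[1,0,0,0,0,0,0],[1,0,0,0,0,0,0]]])

```text
clock: 3.65
tcp_pos: [0.4771, 0.0897, 0.0077]
tool_rot: [2.41, 2.015, 0.002]
contact_force: [-0.2, -0.2, 0.3]
width: 0.0853
grip_force: 0.0
```

Emit:
move_arm(targets=[[[0,0,0,0,0,0,0],[0,0,0,0,0,0,0],[0,0,0,0,0,0,0],[0,0,0,0,0,0,0],[0,0,0,0,0,0,0],[0,0,0,0,0,0,0],[0,0,0,0,0,0,0]]])

```text
clock: 4.35
tcp_pos: [0.4769, 0.0898, 0.0077]
tool_rot: [-2.411, -2.014, -0.002]
contact_force: [-2.6, -0.6, 6.6]
width: 0.0432
grip_force: 61.8
```

Emit:
move_arm(targets=[[[0,0,0,-10,0,0,0],[0,0,0,-30,0,0,0],[0,0,0,-45,0,0,0],[0,0,0,-45,0,0,0],[0,0,0,-45,0,0,0],[0,0,0,-25,0,0,0],[0,0,0,0,0,0,0]]])

```text
clock: 5.05
tcp_pos: [0.4781, 0.0898, 0.2109]
tool_rot: [2.41, 2.012, 0.01]
contact_force: [0.2, -0.2, -3.7]
width: 0.0429
grip_force: 62.6
```

```bash
cat > goal.py <<'E'
from h import *
from workcell import robot
RP=plateR(np.radians(15.33),np.radians(45));M=np.array([.518,-.2327,.0645])
RT=toolR(-RP[:,2],RP[:,0]);s=robot.sense()
E
python3 - <<'E'
from goal import *
print(s['clock'],s['tcp_pos'],s['width'],s['joint_positions'])
h=M+RP[:,2]*.10;print('hover',h)
print(rows(s['tcp_pos'],s['tool_rot'],h+[0,0,.03],s['tool_rot']));print(rows(h,s['tool_rot'],h,RT))
E
```

```text
5.05 [0.47805061 0.08981634 0.21090062] 0.04294192509957145 [-0.65230727  0.02113338  0.38149581  1.86845927 -0.00945913  1.24718028
 -0.44735353]
hover [ 0.49945683 -0.26524922  0.15721839]
(array([-345.6,   84.3,   22.8]), array([0., 0., 0.]))
(array([0., 0., 0.]), array([-11.5,  18.6, -25.3]))
```

Emit:
move_arm(targets=[[[0,-20,5,0,0,0,0],[0,-40,9.5,0,0,0,0],[0,-40,9.5,0,0,0,0],[0,-40,9.5,0,0,0,0],[0,-40,9.5,0,0,0,0],[0,-40,9.5,0,0,0,0],[0,-40,10,0,0,0,0],[0,-40,10,0,0,0,0],[0,-30,7.5,0,0,0,0],[0,-15.6,3.8,0,0,0,0],[0,0,0,0,0,0,0]]])

```text
clock: 6.15
tcp_pos: [0.4956, -0.2681, 0.2054]
tool_rot: [-2.415, -2.008, 0.005]
contact_force: [0.6, 0.3, -4.1]
width: 0.0429
grip_force: 62.4
```

Emit:
move_arm(targets=[[[0,0,0,0,-1.9,3.1,-4.2],[0,0,0,0,-1.9,3.1,-4.2],[0,0,0,0,-1.9,3.1,-4.2],[0,0,0,0,-1.9,3.1,-4.2],[0,0,0,0,-1.9,3.1,-4.2],[0,0,0,0,-2,3.1,-4.3],[0,0,0,0,0,0,0],[0,0,0,0,0,0,0]]])

```text
clock: 6.95
tcp_pos: [0.497, -0.265, 0.206]
tool_rot: [-1.843, -2.409, -0.572]
contact_force: [-0.8, -0.6, -4.5]
width: 0.043
grip_force: 62.4
```

```bash
python3 - <<'E'
from goal import *
import cv2
print(s['clock'],s['tcp_pos'],s['width'],s['joint_positions'],s['contact_force'])
print('to hover .10',rows(s['tcp_pos'],s['tool_rot'],M+RP[:,2]*.10,RT))
print('to touch+10',rows(s['tcp_pos'],s['tool_rot'],M+RP[:,2]*.0137,RT))
d=robot.snapshot("wrist");f=d['frame'].copy()
H=d['hand_eye'];R0=Ro.from_rotvec(s['tool_rot']).as_matrix();Rc=R0@H[:3,:3];o=R0@H[:3,3]+s['tcp_pos']
c=dict(K=d['K'],R=Rc.T,t=-Rc.T@o)
for a,b in(((.085,.095,0),(.085,-.085,0)),((.085,-.085,0),(-.075,-.085,0)),((-.075,-.085,0),(-.075,.095,0)),((-.075,.095,0),(.085,.095,0))):
    p=proj(c,np.array([a,b])@RP.T+M).astype(int);cv2.line(f,p[0].tolist(),p[1].tolist(),(0,0,255),1)
d=robot.snapshot("side")
cv2.imwrite("pics/w2.png",np.hstack([cv2.resize(f,(520,390)),d['frame'][60:450,150:430]]))
E
```

```text
6.95 [ 0.49696503 -0.26496606  0.20595652] 0.04296210731715881 [ 0.09449723  0.28652609  0.64362191  1.69332589 -0.55349358  1.34527702
  1.15231633] [-0.84542313 -0.56263967 -4.47713016]
to hover .10 (array([-13.8, -10.2,  45.7]), array([-0.5,  0.1, -0.2]))
to touch+10 (array([-13.7,  -9.5, 132. ]), array([-0.5,  0.1, -0.2]))
```

View pics/w2.png

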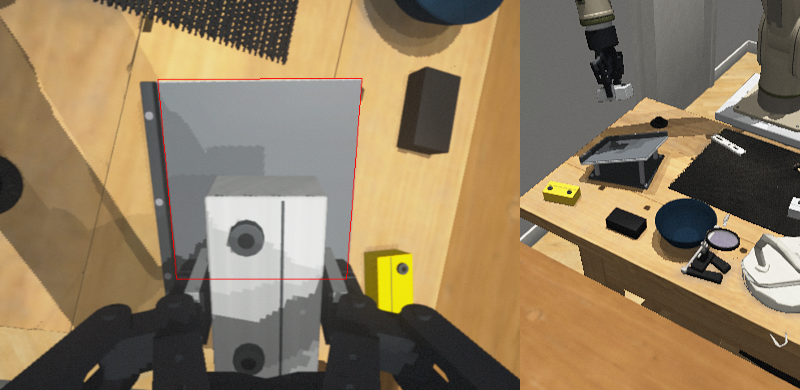

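The overlaid plate outline matches the wrist view: the front fence line lies at columns 155–175 and the far edge at row 79. The block is held square, with its slit on the +x side. Next I descend.

Emit:
move_arm(targets=[[[0,-6.7,-4.7,15,-0.5,0.1,-0.2],[0,-7,-4.8,30,0,0,0],[0,0,0,35,0,0,0],[0,0,0,25,0,0,0],[0,0,0,15,0,0,0],[0,0,0,7,0,0,0],[0,0,0,2,0,0,0],[0,0,0,0,0,0,0],[0,0,0,0,0,0,0]]])

```text
clock: 7.95
tcp_pos: [0.517, -0.2389, 0.0823]
tool_rot: [-1.84, -2.417, -0.59]
contact_force: [-0.5, -0.5, -3.7]
width: 0.0427
grip_force: 62.4
```

```bash
python3 - <<'E'
from goal import *
print(s['clock'],s['contact_force'],'to touch',rows(s['tcp_pos'],s['tool_rot'],M+RP[:,2]*.0037,RT))
E
```

```text
7.95 [-0.46347343 -0.49183784 -3.69335762] to touch (array([ 0.7, -2.4, 15. ]), array([0.2, 0.1, 0.2]))
```

Emit:
move_arm(targets=[[[0,0.7,-2.4,4,0.2,0.1,0.2],[0,0,0,4,0,0,0],[0,0,0,2,0,0,0],[0,0,0,1,0,0,0],[0,0,0,0,0,0,0]]])

```text
clock: 8.45
tcp_pos: [0.5162, -0.2343, 0.0704]
tool_rot: [-1.839, -2.411, -0.585]
contact_force: [-0.4, 0.2, -3.4]
width: 0.0427
grip_force: 62.4
```

Emit:
move_arm(targets=[[[0,0,0,1,0,0,0],[0,0,0,0,0,0,0]]])

```text
clock: 8.65
tcp_pos: [0.5164, -0.234, 0.0696]
tool_rot: [-1.84, -2.411, -0.585]
contact_force: [0.3, 0.7, -3.8]
width: 0.043
grip_force: 62.4
```

Emit:
move_arm(targets=[[[0,0,0,1,0,0,0],[0,0,0,0,0,0,0]]])

```text
clock: 8.85
tcp_pos: [0.5167, -0.2343, 0.0694]
tool_rot: [-1.84, -2.412, -0.586]
contact_force: [-2.7, -2.3, 3.1]
width: 0.0428
grip_force: 63.2
```

Emit:
move_arm(targets=[[[1,0,0,0,0,0,0],[1,0,0,0,0,0,0],[1,0,0,-30,0,0,0],[1,0,0,-45,0,0,0],[1,0,0,-45,0,0,0],[1,0,0,-30,0,0,0],[1,0,0,0,0,0,0],[1,0,0,0,0,0,0]]])

```text
clock: 9.65
tcp_pos: [0.4892, -0.2828, 0.208]
tool_rot: [-1.84, -2.412, -0.587]
contact_force: [0.6, 0.8, -0.7]
width: 0.0856
grip_force: 0.0
```

```bash
python3 - <<'E'
from goal import *
import cv2
M[2]=.0655
d=robot.snapshot("wrist");f=d['frame'].copy();print(s['clock'],s['contact_force'])
H=d['hand_eye'];R0=Ro.from_rotvec(s['tool_rot']).as_matrix();Rc=R0@H[:3,:3];o=R0@H[:3,3]+s['tcp_pos']
c=dict(K=d['K'],R=Rc.T,t=-Rc.T@o)
q=[(-.075+a,-.085+b,.03) for a,b in((0,0),(.044,0),(.044,.084),(0,.084))]
p=proj(c,np.array(q)@RP.T+M).astype(int);cv2.polylines(f,[p],True,(0,0,255),1)
g=robot.snapshot("top")['frame'][220:330,365:485]
o=np.zeros((480,800,3),np.uint8);o[:390,:520]=cv2.resize(f,(520,390));o[:256,520:]=cv2.resize(g,(280,256))
cv2.imwrite("pics/w3.png",o)
E
```

```text
9.65 [ 0.61791293  0.7691821  -0.69215696]
```

View pics/w3.png

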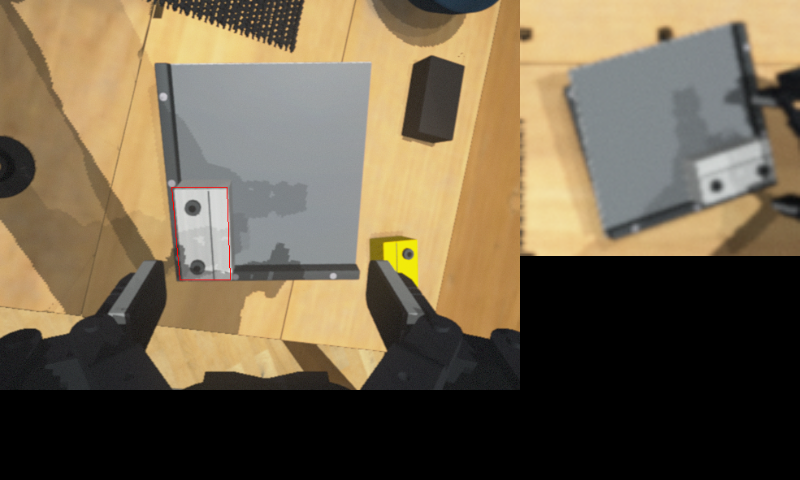

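The block sits in the low corner and fills the predicted seated outline (wrist crop columns 174–230, rows 187–280), against both fences. The gripper is clear, so I am handing in.

```bash
python3 -c "
from workcell import robot
print(robot.close_job())"
```

```text
the job is handed in; nothing more can be done
None
```

I set the long block down near the middle of the plate and let go; it slid into the low corner and rests against both fences, the short block was not touched, and I handed the job in at about 10 s.

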